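Put the sample vial away in the squeeze-tab safety jar

ROBOT

A 6-joint arm with a two-finger parallel gripper is mounted at the origin on a cart in front of the work surface, level with it; the furniture and walls round the work are solid. World frame = base frame: x ahead of the robot, y to its left, z up, the work surface at z = 0. Lengths are in m, angles in rad, forces in N, time in s.
With the tool pointing down it reaches from about 0.25 to 0.775 m from the base axis. Payload 4 kg.
Tool frame: the origin (TCP) lies between the finger pads, 19 mm behind the fingertips; this is the grasp point; z points along the fingers, y is the line along which they close (so a half turn about z gives the same grasp; the last joint's range is limited). The gripper opens to 94 mm and grips with 3 to 60 N. Pads are 16 mm wide; open, the fingers measure 119 mm over their backs; the gripper's body (75 mm by 177 mm) begins 78 mm behind the grasp point.
Start: joints at [1.027, 0.087, 1.371, -0, 1.684, -0.103], TCP at [0.235, 0.497, 0.224] pointing down, gripper open.
Joint ranges: [-3.1, 3.1], [-0.76, 2.03], [0.27, 2.55], [-1.08, 4.22], [0.17, 2.65], [-2.57, 2.57]. Speed limits (rad/s): [2.79, 2.79, 3.14, 3.14, 3.14, 3.14].

INTERFACE

Orientations are given as [roll, pitch, yaw] about the fixed x, y, z axes, in that order (R = Rz(yaw) Ry(pitch) Rx(roll)).
In Python, from bench import readout, imaging, robot gives the robot as it stands.
- The arm moves only by the tool carry_out, never from a script. Its argument "motion" is text: rows parted by semicolons, each of 7 numbers parted by spaces: the shift along the tool's x, y, z each as a share of 200 mm, from -1 to 1, then the turn, a rotation vector about the tool's x, y, z each as a share of 120 degrees, from -1 to 1, then the opening, from 0 (shut) to 1 (fully open). A call has 1 to 12 rows; each row shifts and turns the commanded pose from where the row before left it, along the tool's axes as they then stand; what a row does not reach is not made up. A row lasts 1/8 s, in which the tool goes at most 62.5 mm and 10.7 degrees, less where a joint would pass 70% of its speed; a pose out of reach is approached as far as the arm can. A call with a number of a shift or a turn outside -1 to 1 is refused whole. A call with a gripper value outside its range is refused whole. The fingers move at their own pace and stop on an object; the grip force is fixed at half the most. Time passes only in rows, so rows that do not move let the fingers close. It gives the time, the measured TCP pose, the force, the opening and the grip force at its end, in the units of the state.
- readout.get_obs(): the state, without advancing time (a new reading comes with each control period).
- imaging.snapshot(name): name is "side" or "top" or "wrist"; returns a dict with "pixels" (480x640x3 uint8, red, green, blue), "fx", "fy", "cx", "cy" (pixels), "R" (3x3) and "t" (3): a world point X has camera coordinates R X + t. Camera axes: x right, y down, z forward; pixel columns grow to the right and rows downward; lengths in m; the calibration is good to about 2 mm. A picture is of the moment at which its call begins. There is no depth.
- robot.close_job(): hands the job in; it is judged then, once.
The state is a dict: "time": time; "joint_positions": joint angles; "qvel": joint speeds; "joint_torque": joint torques, N m; "tool_pos": TCP position; "ee_rot": TCP orientation; "wrist_force": force on the tool from outside, world axes, zero at the start; "wrist_torque": the same for the moment, N m; "width": finger opening in m; "finger_force": force on a finger pad.
Only numpy, scipy, OpenCV 4.12 (cv2) and the standard library are available. Lean on these libraries where they do the work, as an engineer would, in place of code of your own. Each camera call takes 0.05 s, during which the arm holds its last target. There are 200 camera calls.

TASK

Open the safety jar that leans in its stand: squeeze the two side tabs of its cap inward, keep them squeezed while you turn the cap anticlockwise until it is free, lift it off and stand it the right way up on the bench. Then take the long vial out of the rack, leaving the two short battery cells in it, and put it wholly inside the jar. Do not push over or shift the spray can or the small carton.

Things in the scene. Friction and masses are not known exactly. Their poses are not given: they have to be found in the camera images.
- stand: Dark steel stand bolted to the bench, fixed. Origin on the bench plane. Base plate 150 mm (own x, from -60 to +90) by 110 mm (own y), 10 mm thick, with two cheeks and a back plate up to 83 mm high that hold the jar. It faces roughly the robot (own -x).
- jar: White plastic jar, fixed in the stand; it cannot move or turn. Origin: centre of its mouth's rim, 137 mm up. z: neck axis, out of the mouth, leaning 30 degrees from vertical towards the stand's own -x (to the robot). y: level, along the line of the cap's tabs as they start. Mouth 30 mm inner, its rim bevelled to 32 mm, neck 36 mm outer diameter, wall 3 mm; body 56 mm diameter.
- jar_floor (a point): Centre of the jar's inner floor, 114 mm below the rim along the axis; inside it is 30 mm wide in the neck (down to 29 mm), then 50 mm wide.
- collar (a point): Point on the jar's axis 29 mm below the rim, where a 66 mm collar begins; four small posts rise from it to 19 mm below the rim, one either side of each tab's tooth, so keep the fingertips above that.
- cap: Loose grey safety cap, 40 to 65 g with tabs, starts on the jar, z along the jar's z. Origin: centre of its skirt's foot, z out of its flat top. Top plate from 26.5 mm (rests on the rim) to 31.5 mm above the origin, boss to 35 mm. Skirt 52 mm diameter, two arcs at own +x and -x. It stands steadily on its skirt on the bench, origin then at bench height.
- cap_grip (a point): Point on the cap's axis 31.5 mm above its foot: put the TCP here, tool along the axis, fingers closing across the two tabs, which stand at the cap's own +y and -y, 66 mm apart over their outer faces (54 mm fully squeezed); each plate is 20 mm wide and reaches from 19 mm below this point to 5 mm above it.
- tab_a (a joint): Inward travel of the tab at the cap's +y side, m: 0 released, 0.006 fully squeezed (stop). Spring: 1.8 N at the start, 3.9 N at the stop; a grip of 15 to 30 N squeezes both home. Under 4.5 mm on either side the cap cannot turn. With both squeezed it turns anticlockwise only (looking at its top); past 40 degrees it is free to lift along the axis, up to 130 degrees; 40 mm up it is clear.
- tab_b (a joint): The same for the tab at the cap's -y side.
- vial_rack: Black egg-crate rack, fixed, 70 mm (own x) by 92 mm (own y), 48 mm high; origin on the bench under its centre. 3 by 4 pockets at a pitch of 21.5 mm, about 19 mm wide, pocket floor 4 mm above the bench. It holds the vial and two cells in three of its pockets.
- vial: The long vial, loose, 11 to 18 g, upright in a pocket of the rack: yellow tube 17 mm diameter with a screw cap (closed, part of it) 18 mm diameter over the top 15 mm; 81 mm long. Origin: centre of its foot, z along it to the cap. Its top stands 85 mm above the bench. Which pocket it is in varies.
- vial_mid (a point): Middle of the vial, 40.5 mm from its foot.
- cell_a: Bystander: short battery cell on end in a pocket of the rack, 14 mm diameter, 50 mm long, top 55 mm above the bench. Origin: centre of its foot.
- cell_b: Bystander: a second such cell.
- spray_can: Bystander: loose upright aerosol can, 66 mm diameter, 202 mm high, origin at the centre of its foot. Above and behind it a grey alarm cabinet hangs on the wall: front at world x = 0.72 (a key to 0.68), from y = -0.08 to 0.29, from 0.33 m above the bench upward; keep the gripper's body clear of it.
- carton: Bystander: loose small upright carton 48 (own x) by 58 (own y) by 137 mm high, origin at the centre of its underside.
Things that resemble listed ones, but are neither listed nor needed, are in the scene too. Leave any pink or purple look-alike of the cap alone.

How it is judged:
By the outcome, as a careful person would: the job done as asked, in the order asked, and still so for the second after the job is handed in, with the robot touching nothing.
It also fails if it takes over 72 s, if anything falls off the work surface, if the arm or the gripper's body presses on something with over 40 N, if the wrist force passes 120 N, or if a joint passes its speed limit or range.

## Working session

There is one attempt and no reset: what is moved stays moved. The work goes in short steps, Python scripts to look and compute and a tool call to move; the robot and the scene stay as the last step left them, time stands still between calls to the robot, and variables do not carry over. Pictures are saved under pics/ and viewed, at most 10 in all, crops included, and the job is handed in when it is done.

Besides the shell and the picture viewer there is one more tool, called after "Emit:" in YAML: its name, and indented under it one key for each argument. carry_out: Moves the arm, as the interface text tells. Its arguments: {"type":"object","properties":{"motion":{"type":"string"}},"required":["motion"]}

```bash
ls; mkdir -p pics
cat > h.py <<'E'
import numpy as np, cv2
from bench import readout, imaging, robot
def snap(n,f):
    s=imaging.snapshot(n); cv2.imwrite(f'pics/{f}.png',s['pixels'][:,:,::-1]); np.savez(f'pics/{f}.npz',**s); return s
def ray(s,u,v):
    R=np.array(s['R']);t=np.array(s['t']); d=R.T@np.array([(u-s['cx'])/s['fx'],(v-s['cy'])/s['fy'],1]); return -R.T@t,d/np.linalg.norm(d)
def plane(s,u,v,z):
    o,d=ray(s,u,v); return o+d*(z-o[2])/d[2]
def tri(obs):
    A=np.zeros((3,3));b=np.zeros(3);L=[]
    for s,u,v in obs:
        o,d=ray(s,u,v);P=np.eye(3)-np.outer(d,d);A+=P;b+=P@o;L.append((o,d))
    X=np.linalg.solve(A,b); return X,[1e3*np.linalg.norm(np.cross(X-o,d)) for o,d in L]
def proj(s,X):
    c=np.array(s['R'])@np.array(X)+np.array(s['t']); return s['fx']*c[0]/c[2]+s['cx'],s['fy']*c[1]/c[2]+s['cy']
def load(f): return dict(np.load(f'pics/{f}.npz'))
E
python3 - <<'E'
from h import *
for n in ('side','top','wrist'):
    s=snap(n,n+'0'); print(n,s['fx'],s['cx'],s['cy'],-np.array(s['R']).T@s['t'],np.round(s['R'],3).tolist())
print(readout.get_obs())
E
```

```text
pics
side 541.1687958899773 316.3490045023763 244.34270403852605 [ 0.18390335 -0.82732453  0.72490779] [[0.933, -0.36, -0.003], [-0.205, -0.524, -0.827], [0.296, 0.772, -0.562]]
top 440.03523666981647 319.77701391374563 237.74392043776652 [0.38017789 0.02256437 1.113387  ] [[-0.006, -1.0, -0.003], [-0.991, 0.006, -0.135], [0.135, 0.002, -0.991]]
wrist 426.0633446880155 320.0471892228374 241.98456627211334 [0.1729275  0.52644973 0.38394669] [[0.427, 0.904, -0.002], [0.879, -0.415, 0.235], [0.212, -0.102, -0.972]]
{'time': 0.15, 'joint_positions': array([ 1.02690421e+00,  8.77832398e-02,  1.37187780e+00, -5.65569335e-05,
        1.68362620e+00, -1.03111304e-01]), 'qvel': array([-1.97647492e-03, -2.20521234e-03, -4.16249877e-03, -2.16256786e-03,
       -2.19085392e-04,  2.00075787e-05]), 'joint_torque': array([ 2.39384317e-03, -3.40643764e+01, -3.02792287e+01,  7.18776067e-02,
        3.05908034e-02, -1.41497358e-04]), 'tool_pos': array([0.23447745, 0.49707959, 0.22338899]), 'ee_rot': array([-3.13990128e+00, -1.18512631e-04,  2.70080542e+00]), 'wrist_force': array([ 0.04951478,  0.08759631, -0.37286309]), 'wrist_torque': array([-0.00339396,  0.03611757,  0.02707819]), 'finger_force': 0.0, 'width': 0.0937180498150863}
```

View pics/side0.png

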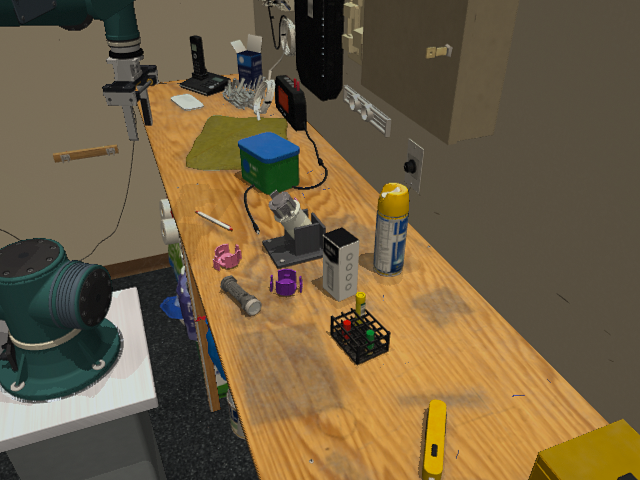

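View pics/top0.png

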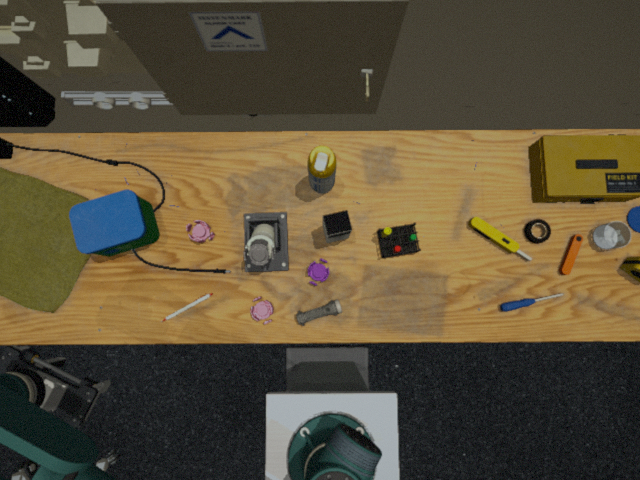

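The side view shows the jar with its cap at (285,205), the rack at (360,335) with the yellow vial at (361,300), the carton at (341,263) and the can at (391,230). The top view shows the cap at (262,250), the vial at (387,231), and cells at (398,248) and (414,237). The pink caps at (200,231) and (262,310) and the purple one at (318,271) are look-alikes. The grey cap on the white jar in the stand is the one meant. I'll check it in an enlarged crop.

Run:
```python
from h import *
a=cv2.imread('pics/top0.png');b=cv2.imread('pics/side0.png')
f=lambda i,x,y,w,h,W,H:cv2.resize(i[y:y+h,x:x+w],(W,H),interpolation=cv2.INTER_CUBIC)
# top crop jar 236..296 x 205..280 ; side crop 250..330 x 180..270
A=f(a,236,205,60,75,400,500-0);B=f(b,255,182,80,100,400,500)
cv2.imwrite('pics/crop1.png',np.hstack([A,B]))
s=load('top0')
for n,u,v,z in [('c1',244,214,.01),('c2',286,211,.01),('c3',289,270,.01),('c4',247,272,.01),('capTop',259,252,.14),('vial',387,231,.085),('red',398,248,.055),('green',414,237,.055),('carton',337,222,.137),('can',321,155,.2)]: print(n,plane(s,u,v,z).round(3))
```

```text
c1 [0.593 0.218 0.01 ]
c2 [0.6   0.111 0.01 ]
c3 [0.45  0.102 0.01 ]
c4 [0.445 0.208 0.01 ]
capTop [0.482 0.16  0.14 ]
vial [ 0.536 -0.134  0.085]
red [ 0.498 -0.164  0.055]
green [ 0.525 -0.204  0.055]
carton [ 0.549 -0.014  0.137]
can [0.684 0.021 0.2  ]
```

View pics/crop1.png

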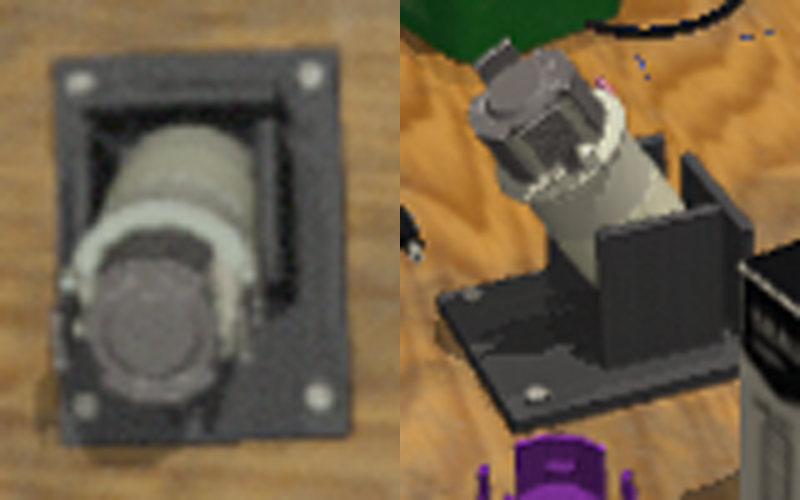

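The crop confirms it: the grey cap has its boss at top (258.5,252.7) and side (280.6,201.4), with tabs along the stand's y. Next I triangulate and plan a standoff.

```bash
cat >> h.py <<'E'
from scipy.spatial.transform import Rotation as Ro, Slerp
def pose():
    o=readout.get_obs(); return np.array(o['tool_pos']),Ro.from_euler('xyz',o['ee_rot']),o
def toolR(axis,ydir):
    z=-np.array(axis)/np.linalg.norm(axis); y=np.array(ydir,float); y-=z*(y@z); y/=np.linalg.norm(y)
    return Ro.from_matrix(np.c_[np.cross(y,z),y,z])
def rows(p,R,n,op,start=None,dec=3):
    """rows from the present pose to p,R in n equal steps, in move units"""
    p0,R0=start if start else pose()[:2]
    rv=(R0.inv()*R).as_rotvec(); out=[]; q=p0.copy(); Q=R0
    for i in range(n):
        tgt=p0+(np.array(p)-p0)*(i+1)/n
        d=np.round(Q.inv().apply(tgt-q)/.2,dec); w=np.round(rv/n/np.radians(120),dec)
        q=q+Q.apply(d*.2); Q=Q*Ro.from_rotvec(w*np.radians(120))
        out.append(' '.join('%g'%x for x in [*d,*w,op]))
    print('; '.join(out)); print('ends',q.round(4),'err deg',np.degrees((Q.inv()*R).magnitude()).round(2),'row mm/deg',1e3*np.linalg.norm(np.array(p)-p0)/n,np.degrees(np.linalg.norm(rv)/n))
    return q,Q
E
python3 - <<'E'
from h import *
t=load('top0');s=load('side0')
print('boss',tri([(t,258.5,252.7),(s,280.6,201.4)]))
yaw=.064; ex=np.array([np.cos(yaw),np.sin(yaw),0]); ey=np.array([-np.sin(yaw),np.cos(yaw),0]); ax=-.5*ex+np.array([0,0,.866])
b=tri([(t,258.5,252.7),(s,280.6,201.4)])[0]
# vial top in both
print('vial',tri([(t,387,231),(s,361,293.5)]))
R=toolR(ax,-ey); g=b-ax*.0035; print(g,R.as_matrix().round(2).tolist())
q=rows(g+ax*.13,R,16,1)
E
```

```text
boss (array([0.48036757, 0.1612667 , 0.13848293]), [np.float64(0.13610987973782906), np.float64(0.13610987973786048)])
vial (array([ 0.53641293, -0.13410076,  0.08842134]), [np.float64(1.2750919042507816), np.float64(1.275091904250826)])
[0.48211399 0.16137863 0.13545193] [[0.86, 0.06, 0.5], [0.06, -1.0, 0.03], [0.5, 0.0, -0.87]]
-0.097 -0.072 -0.008 -0.02 0.005 0.076 1; -0.107 -0.055 -0.011 -0.02 0.005 0.076 1; -0.114 -0.037 -0.014 -0.02 0.005 0.076 1; -0.118 -0.017 -0.017 -0.02 0.005 0.076 1; -0.12 0.002 -0.018 -0.02 0.005 0.076 1; -0.117 0.022 -0.02 -0.02 0.005 0.076 1; -0.112 0.04 -0.019 -0.02 0.005 0.076 1; -0.104 0.059 -0.018 -0.02 0.005 0.076 1; -0.093 0.076 -0.016 -0.02 0.005 0.076 1; -0.08 0.089 -0.013 -0.02 0.005 0.076 1; -0.065 0.102 -0.011 -0.02 0.005 0.076 1; -0.047 0.111 -0.006 -0.02 0.005 0.076 1; -0.029 0.117 -0.003 -0.02 0.005 0.076 1; -0.01 0.121 0.003 -0.02 0.005 0.076 1; 0.009 0.12 0.008 -0.02 0.005 0.076 1; 0.028 0.117 0.013 -0.02 0.005 0.076 1
ends [0.4174 0.1572 0.248 ] err deg 1.14 row mm/deg 24.16702522610743 9.506769224714464
```

Emit:
carry_out:
  motion: "-0.1 -0.07 -0.01 -0.02 0.005 0.076 1; -0.11 -0.055 -0.01 -0.02 0.005 0.076 1; -0.115 -0.037 -0.015 -0.02 0.005 0.076 1; -0.118 -0.017 -0.017 -0.02 0.005 0.076 1; -0.12 0 -0.02 -0.02 0.005 0.076 1; -0.117 0.02 -0.02 -0.02 0.005 0.076 1; -0.112 0.04 -0.02 -0.02 0.005 0.076 1; -0.105 0.06 -0.018 -0.02 0.005 0.076 1; -0.093 0.075 -0.016 -0.02 0.005 0.076 1; -0.08 0.09 -0.013 -0.02 0.005 0.076 1; -0.065 0.1 -0.01 -0.02 0.005 0.076 1; -0.047 0.11 -0.006 -0.02 0.005 0.076 1"

```text
time: 1.65
tool_pos: [0.3721, 0.2409, 0.2426]
ee_rot: [2.981, -0.413, 0.783]
wrist_force: [-0.4, -0.6, -0.4]
width: 0.0942
finger_force: 0.0
```

Emit:
carry_out:
  motion: "-0.03 0.117 0 -0.02 0.005 0.076 1; -0.01 0.12 0 -0.02 0.005 0.076 1; 0.01 0.12 0.01 -0.02 0.005 0.076 1; 0.03 0.117 0.013 -0.02 0.005 0.076 1; 0 0 0 0 0 0 1; 0 0 0 0 0 0 1"

```text
time: 2.4
tool_pos: [0.4179, 0.1575, 0.2486]
ee_rot: [3.133, -0.512, 0.084]
wrist_force: [-0.3, 0.4, 0.2]
width: 0.0941
finger_force: 0.0
```

Run:
```python
from h import *
s=snap('wrist','w1'); p,R,o=pose(); print(p,R.as_matrix().round(3).tolist(),o['joint_positions'].round(2),o['time'],o['width'])
for X in [(.482,.161,.139),(.482+.002,.161+.033,.139),(.482,.128,.139)]: print(proj(s,X))
```

```text
[0.41792825 0.15762047 0.24868396] [[0.869, 0.08, 0.489], [0.073, -0.997, 0.032], [0.49, 0.007, -0.872]] [ 0.33 -0.51  1.9  -0.13  1.26  1.83] 2.45 0.09375942981971934
(np.float64(321.53908396543596), np.float64(236.09697817036607))
(np.float64(274.43463763045776), np.float64(229.6437090005108))
(np.float64(369.1104525833585), np.float64(239.81812457518512))
```

View pics/w1.png

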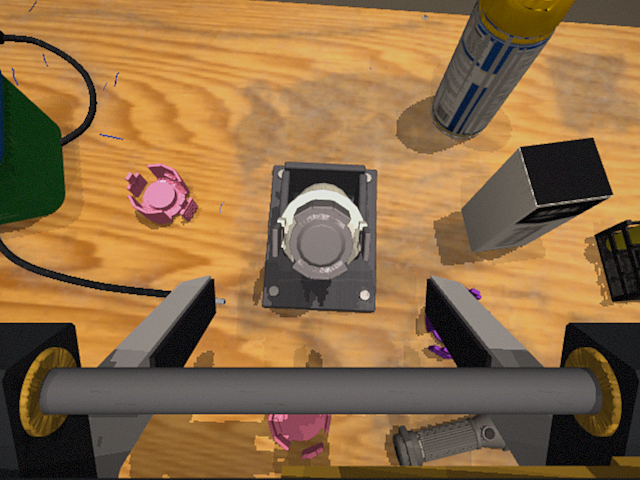

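The wrist view shows the cap boss at about (323,243) in the stand, with the carton at (555,190) and the can at (495,60). I'll enlarge it for precise features.

Run:
```python
from h import *
w=cv2.imread('pics/w1.png'); c=cv2.resize(w[190:290,260:385],(750,600),interpolation=cv2.INTER_CUBIC)
g=cv2.cvtColor(w,cv2.COLOR_BGR2GRAY); G=cv2.resize(g[190:290,260:385],None,fx=6,fy=6,interpolation=cv2.INTER_CUBIC)
C=cv2.HoughCircles(cv2.GaussianBlur(G,(9,9),2),cv2.HOUGH_GRADIENT,1,60,param1=60,param2=25,minRadius=100,maxRadius=220)
if C is not None:
    for x,y,r in C[0][:6]: print(260+x/6,190+y/6,r/6)
cv2.imwrite('pics/crop2.png',c)
```

```text
323.25 236.58333 30.699999
321.75 247.08333 33.416668
313.58334 230.25 36.566666
```

View pics/crop2.png

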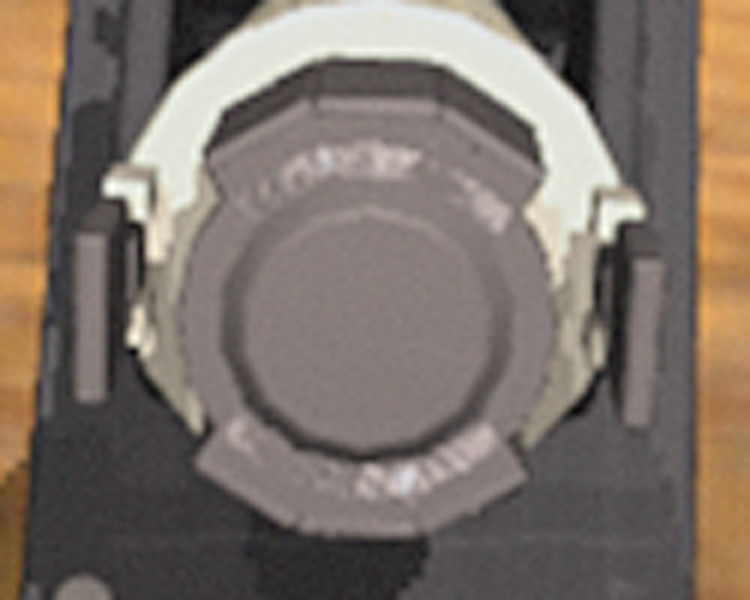

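Boss centre is at wrist (321.7,244.7), with the tab tops at (275.3,242.8) and (367,246.8).

Run:
```python
from h import *
t=load('top0');s=load('side0');w=load('w1')
T=(t,258.5,252.7);S=(s,280.6,201.4);W=(w,321.7,244.7)
for o in ([T,S,W],[T,W],[S,W]): X,e=tri(o); print(X.round(4),np.round(e,2))
for z in (.1405,.1444): print('boss on plane',z,[plane(*o,z).round(4) for o in (T,S,W)])
for d in (.28,.29,.3):
    L=[(lambda od: od[0]+od[1]*d)(ray(w,u,v)) for u,v in ((275.3,242.8),(367,246.8))]; 
A=plane(w,275.3,242.8,.1413+.0);B=plane(w,367,246.8,.1413); v=A-B; print(A,B,np.linalg.norm(v),'yaw of +y dir',np.arctan2(-v[0],v[1]))
# stand bolts/corners: side view check of base yaw from wrist corners
for n,u,v,z in [('bl',263,307,.01),('br',375,312,.01),('tl',273,166,.01),('tr',377,170,.01)]: print(n,plane(w,u,v,z).round(4))
```

```text
[0.4789 0.1608 0.1383] [1.63 1.25 2.82]
[0.4809 0.1619 0.1245] [1.68 1.68]
[0.4779 0.1602 0.1388] [1.97 1.97]
boss on plane 0.1405 [array([0.4803, 0.1609, 0.1405]), array([0.4792, 0.1579, 0.1405]), array([0.4754, 0.1604, 0.1405])]
boss on plane 0.1444 [array([0.4799, 0.1604, 0.1444]), array([0.4772, 0.1513, 0.1444]), array([0.4744, 0.1603, 0.1444])]
[0.47399121 0.19209701 0.1413    ] [0.47625046 0.12943698 0.1413    ] 0.06270074545249563 yaw of +y dir 0.03604003415366081
bl [0.4445 0.2132 0.01  ]
br [0.4484 0.1055 0.01  ]
tl [0.5928 0.2198 0.01  ]
tr [0.5973 0.11   0.01  ]
```

```bash
cat >> h.py <<'E'
yaw=.041; ex=np.array([np.cos(yaw),np.sin(yaw),0]); ey=np.array([-np.sin(yaw),np.cos(yaw),0]); ax=-.5*ex+np.array([0,0,.866])
RJ=toolR(ax,-ey)
E
python3 - <<'E'
from h import *
g=np.array([.4795,.1606,.139]); q=rows(g+ax*.055,RJ,4,1)
E
```

```text
-0.001 0.001 0.089 -0.002 0.001 0.004 1; -0.001 -0 0.088 -0.002 0.001 0.004 1; -0.001 -0.001 0.089 -0.002 0.001 0.004 1; -0.001 -0 0.088 -0.002 0.001 0.004 1
ends [0.4521 0.1594 0.1867] err deg 0.36 row mm/deg 17.706963024120213 0.5870580036901205
```

Emit:
carry_out:
  motion: "-0.001 0 0.089 -0.002 0.001 0.005 1; -0.001 0 0.089 -0.002 0.001 0.005 1; -0.001 0 0.088 -0.002 0.001 0.005 1; -0.001 0 0.088 -0.002 0.001 0.005 1; 0 0 0 0 0 0 1; 0 0 0 0 0 0 1"

```text
time: 3.2
tool_pos: [0.4525, 0.1593, 0.1876]
ee_rot: [3.14, -0.522, 0.035]
wrist_force: [-0.1, 0.4, 0.9]
width: 0.0938
finger_force: 0.0
```

Run:
```python
from h import *
s=snap('wrist','w2'); p,R,o=pose(); print(p,R.as_matrix().round(3).tolist())
print('tcp px',proj(s,p),'g',proj(s,(.4795,.1606,.139)))
u,v=proj(s,(.478,.1605,.141)); x,y=int(u)-100,max(0,int(v)-75); print(x,y)
w=s['pixels'][:,:,::-1]; cv2.imwrite('pics/crop3.png',cv2.resize(w[y:y+150,x:x+200],(800,600),interpolation=cv2.INTER_CUBIC))
```

```text
[0.45261255 0.15927201 0.18801685] [[0.866, 0.034, 0.499], [0.03, -0.999, 0.016], [0.499, 0.001, -0.866]]
tcp px (np.float64(320.610249820104), np.float64(311.09890117499106)) g (np.float64(319.6247605574737), np.float64(271.5786281990036))
219 198
```

View pics/crop3.png

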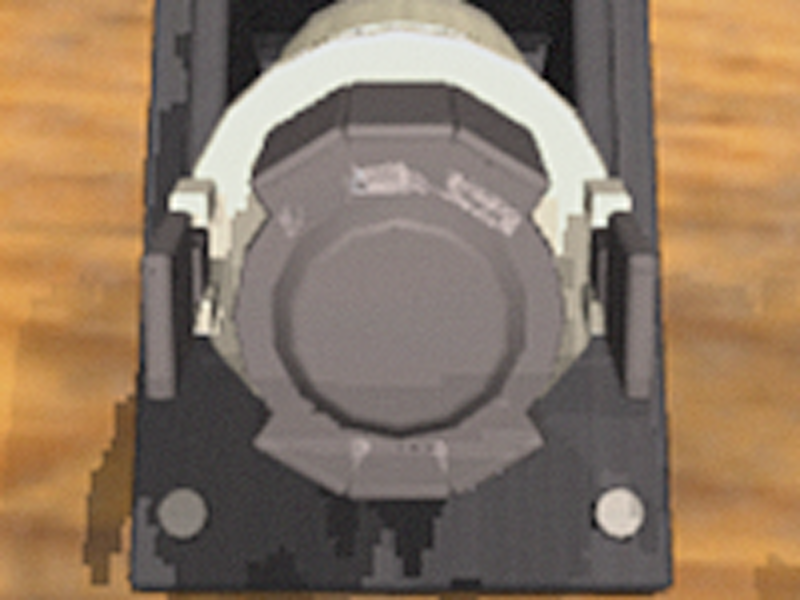

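The tabs are level in the picture, at (259,279.3) and (378.8,279.0). Their outer edges are at u=255.25 and 382.75, and the boss is at (319,279).

Run:
```python
from h import *
w=load('w2');w1=load('w1');s=load('side0')
d=.066*w['fx']/127.5; o,r=ray(w,319,279.2); X=o+r*d/(np.array(w['R'])[2]@r); print('tabtop mid by size',X,'grip',X-.005*ax)
X1,e=tri([(w,319,279),(w1,321.7,244.7)]);print('boss w1w2',X1,e,'grip',X1-.0035*ax)
X1,e=tri([(w,319,279),(w1,321.7,244.7),(s,280.6,201.4)]);print('boss all',X1,e,'grip',X1-.0035*ax)
p,R,_=pose(); g=X-.005*ax; print('tool-frame to grip mm',1e3*R.inv().apply(g-p))
```

```text
tabtop mid by size [0.47443639 0.16075032 0.14373879] grip [0.47693429 0.16085279 0.13940879]
boss w1w2 [0.474535   0.16055413 0.14379787] [np.float64(0.1993458963992917), np.float64(0.19934589639928949)] grip [0.47628353 0.16062586 0.14076687]
boss all [0.47715588 0.16038715 0.13866479] [np.float64(1.628302800526077), np.float64(1.170930499097074), np.float64(2.7787596515935897)] grip [0.47890441 0.16045888 0.13563379]
tool-frame to grip mm [-3.160402   -0.80171481 54.27852581]
```

Emit:
carry_out:
  motion: "-0.009 -0.003 0.09 0 0 0 1; -0.009 -0.002 0.09 0 0 0 1; 0 0 0.06 0 0 0 1; 0 0 0.023 0 0 0 1; 0 0 0 0 0 0 1; 0 0 0 0 0 0 1"

```text
time: 4.0
tool_pos: [0.4758, 0.1607, 0.1404]
ee_rot: [3.141, -0.523, 0.033]
wrist_force: [-0.4, 0.0, 0.3]
width: 0.0941
finger_force: 0.0
```

Run:
```python
from h import *
p,R,o=pose(); print(p,R.as_euler('xyz'),'to grip',1e3*R.inv().apply(np.array([.4763,.1607,.141])-p),o['wrist_force'],o['joint_positions'].round(2))
```

```text
[0.47581378 0.16073986 0.14038581] [ 3.14060934 -0.52261303  0.03332824] to grip [ 0.72651063  0.05632058 -0.29025565] [-0.38135301  0.01768718  0.33633586] [ 0.3  -0.33  2.   -0.16  0.97  1.9 ]
```

Emit:
carry_out:
  motion: "0 0 0 0 0 0 0; 0 0 0 0 0 0 0; 0 0 0 0 0 0 0; 0 0 0 0 0 0 0; 0 0 0 0 0 0 0; 0 0 0 0 0 0 0; 0 0 0 0 0 0 0; 0 0 0 0 0 0 0"

```text
time: 5.0
tool_pos: [0.4755, 0.1606, 0.1398]
ee_rot: [3.14, -0.521, 0.033]
wrist_force: [-4.5, -0.2, 5.0]
width: 0.0524
finger_force: 30.0
```

Emit:
carry_out:
  motion: "0 0 0 0 0 -0.04 0; 0 0 0 0 0 -0.06 0; 0 0 0 0 0 -0.06 0; 0 0 0 0 0 -0.06 0; 0 0 0 0 0 0 0"

```text
time: 5.62
tool_pos: [0.4759, 0.1608, 0.1401]
ee_rot: [2.891, -0.463, 0.552]
wrist_force: [-2.8, -0.2, 4.6]
width: 0.0527
finger_force: 30.0
```

Turning freely, so I continue to about 70°.

Emit:
carry_out:
  motion: "0 0 0 0 0 -0.06 0; 0 0 0 0 0 -0.06 0; 0 0 0 0 0 -0.06 0; 0 0 0 0 0 -0.06 0; 0 0 0 0 0 -0.06 0; 0 0 0 0 0 -0.06 0; 0 0 0 0 0 0 0; 0 0 -0.03 0 0 0 0; 0 0 -0.05 0 0 0 0; 0 0 0 0 0 0 0"

```text
time: 6.88
tool_pos: [0.4683, 0.16, 0.1547]
ee_rot: [2.645, -0.175, 1.29]
wrist_force: [-0.4, -3.1, 6.7]
width: 0.0528
finger_force: 30.0
```

Run:
```python
from h import *
s=snap('wrist','w3'); p,R,o=pose(); print(p,'turned',np.degrees((RJ.inv()*R).as_rotvec()).round(1),o['wrist_force'],o['joint_positions'].round(2), 'off axis',R.inv().apply(p-[.4758,.1607,.1401])*1e3)
i=cv2.imread('pics/w3.png');cv2.imwrite('pics/w3s.png',i)
```

```text
[0.46832134 0.16004927 0.15471559] turned [ -0.3  -0.2 -69.1] [-0.82090533 -2.89108581  5.98826848] [ 0.31 -0.36  1.99 -0.16  1.01  0.68] off axis [ -0.11801617   0.92134022 -16.40446605]
```

View pics/w3.png

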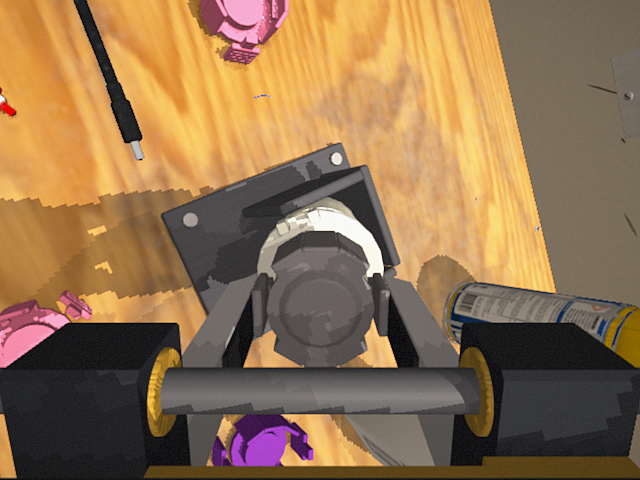

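The cap is up with the tool, at (320,305) between the fingers. I lift clear along the axis and plan the placing.

Emit:
carry_out:
  motion: "0 0 -0.08 0 0 0 0; 0 0 -0.1 0 0 0 0; 0 0 -0.1 0 0 0 0; 0 0 -0.07 0 0 0 0"

```text
time: 7.42
tool_pos: [0.4318, 0.1595, 0.2135]
ee_rot: [2.65, -0.174, 1.29]
wrist_force: [0.0, 0.2, -1.8]
width: 0.0529
finger_force: 30.0
```

Run:
```python
from h import *
t=load('top0'); print([proj(t,(.37+a,-.16+b,0)) for a,b in ((.0,0),(.06,.06),(-.06,-.06))])
p,R,o=pose(); print(p,o['joint_positions'].round(2))
RD=toolR([0,0,1],[np.sin(.6),-np.cos(.6),0]); np.save('RD.npy',RD.as_matrix())
rows([.37,-.16,.11],RD,11,0)
for dx in(0,): 
  c=t['pixels'][int(285):int(325),375:425]; print(c.reshape(-1,3).mean(0),c.reshape(-1,3).std(0))
```

```text
[(np.float64(394.0123558424382), np.float64(301.5027120947423)), (np.float64(369.53311003206534), np.float64(277.59770015183614)), (np.float64(418.86068239118015), np.float64(325.76814688429))]
[0.43177827 0.15954105 0.21354101] [ 0.34 -0.47  1.94 -0.16  1.18  0.69]
-0.153 0.002 0.025 0.018 -0.014 0.027 0; -0.152 0.011 0.029 0.018 -0.014 0.027 0; -0.151 0.021 0.032 0.018 -0.014 0.027 0; -0.147 0.031 0.036 0.018 -0.014 0.027 0; -0.145 0.041 0.039 0.018 -0.014 0.027 0; -0.141 0.05 0.042 0.018 -0.014 0.027 0; -0.137 0.06 0.043 0.018 -0.014 0.027 0; -0.131 0.068 0.045 0.018 -0.014 0.027 0; -0.126 0.078 0.046 0.018 -0.014 0.027 0; -0.121 0.087 0.047 0.018 -0.014 0.027 0; -0.113 0.095 0.046 0.018 -0.014 0.027 0
ends [ 0.3701 -0.16    0.1101] err deg 0.8 row mm/deg 31.048319556519882 4.290363173727139
[136.9625 113.228   79.5215] [6.10738027 6.00949382 5.12089228]
```

Emit:
carry_out:
  motion: "-0.153 0.002 0.025 0.018 -0.014 0.027 0; -0.152 0.011 0.029 0.018 -0.014 0.027 0; -0.151 0.021 0.032 0.018 -0.014 0.027 0; -0.147 0.031 0.036 0.018 -0.014 0.027 0; -0.145 0.041 0.039 0.018 -0.014 0.027 0; -0.14 0.05 0.042 0.018 -0.014 0.027 0; -0.137 0.06 0.043 0.018 -0.014 0.027 0; -0.13 0.068 0.045 0.018 -0.014 0.027 0; -0.126 0.078 0.046 0.018 -0.014 0.027 0; -0.12 0.087 0.047 0.018 -0.014 0.027 0; -0.113 0.095 0.046 0.018 -0.014 0.027 0; 0 0 0 0 0 0 0"

```text
time: 8.93
tool_pos: [0.3712, -0.1605, 0.1093]
ee_rot: [-3.136, -0.006, 0.61]
wrist_force: [-0.0, -0.2, -0.7]
width: 0.0527
finger_force: 30.0
```

Run:
```python
from h import *
p,R,o=pose(); print(o['joint_positions'].round(2),o['wrist_force'])
rows([p[0],p[1],.045],Ro.from_matrix(np.load('RD.npy')),4,0)
snap('side','s1'); snap('top','t1')
a=cv2.imread('pics/t1.png')[195:345,225:465];b=cv2.imread('pics/s1.png')[180:360,220:420]
cv2.imwrite('pics/m1.png',np.hstack([cv2.resize(a,(400,250)),cv2.resize(b,(400,250*1))]) if 0 else np.vstack([cv2.resize(a,(480,300)),cv2.resize(b,(480,300))]))
```

```text
[-0.55 -0.19  1.87  0.01  1.47  0.41] [-0.00600685 -0.18269175 -0.66728398]
-0 0 0.08 -0.001 -0.001 0.001 0; -0.001 0.001 0.081 -0.001 -0.001 0.001 0; 0 -0 0.08 -0.001 -0.001 0.001 0; 0 -0 0.081 -0.001 -0.001 0.001 0
ends [ 0.3712 -0.1606  0.0449] err deg 0.23 row mm/deg 16.084862545136534 0.17840662461431428
```

View pics/m1.png

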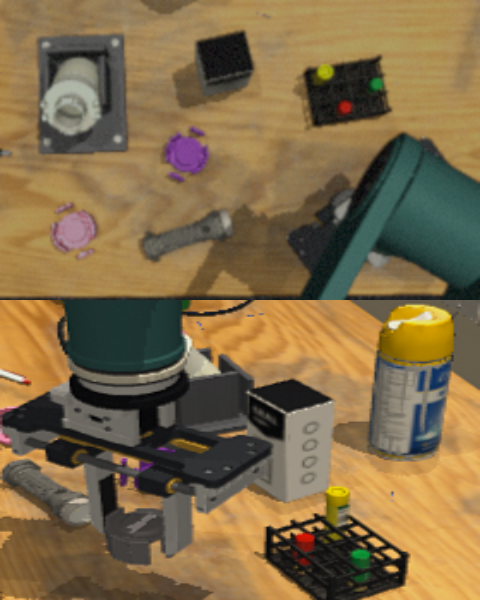

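The jar's mouth is open (upper half, (72,105)), and the cap hangs level in the fingers (lower half, (135,535)). The carton and can are untouched. Now I lower it.

Emit:
carry_out:
  motion: "0 0 0.1 -0.001 -0.001 0.001 0; 0 0 0.1 -0.001 -0.001 0.001 0; 0 0 0.1 -0.001 -0.001 0.001 0; 0 0 0.075 -0.001 -0.001 0.001 0; 0 0 0 0 0 0 0; 0 0 0 0 0 0 0"

```text
time: 9.78
tool_pos: [0.3727, -0.1599, 0.0367]
ee_rot: [3.134, 0.001, 0.605]
wrist_force: [1.1, -0.2, 0.5]
width: 0.0524
finger_force: 30.0
```

Emit:
carry_out:
  motion: "0 0 0.005 0 0 0 0; 0 0 0 0 0 0 0; 0 0 0 0 0 0 0"

```text
time: 10.15
tool_pos: [0.3722, -0.16, 0.0352]
ee_rot: [3.135, 0.001, 0.604]
wrist_force: [0.3, -0.1, -0.1]
width: 0.0524
finger_force: 30.0
```

Emit:
carry_out:
  motion: "0 0 0.01 0 0 0 0; 0 0 0 0 0 0 0; 0 0 0 0 0 0 0"

```text
time: 10.52
tool_pos: [0.372, -0.1598, 0.0328]
ee_rot: [3.135, 0.002, 0.604]
wrist_force: [0.1, -0.9, -1.2]
width: 0.053
finger_force: 30.0
```

Emit:
carry_out:
  motion: "0 0 0.004 0 0 0 0; 0 0 0 0 0 0 0; 0 0 0 0 0 0 0"

```text
time: 10.9
tool_pos: [0.3721, -0.1599, 0.0321]
ee_rot: [3.135, 0.002, 0.604]
wrist_force: [0.2, 0.0, -0.1]
width: 0.0524
finger_force: 30.0
```

Emit:
carry_out:
  motion: "0 0 0.005 0 0 0 0; 0 0 0 0 0 0 0; 0 0 0 0 0 0 0"

```text
time: 11.28
tool_pos: [0.3721, -0.1598, 0.0311]
ee_rot: [3.135, 0.002, 0.604]
wrist_force: [-0.3, -0.9, -0.1]
width: 0.0527
finger_force: 30.0
```

Emit:
carry_out:
  motion: "0 0 0.005 0 0 0 0; 0 0 0 0 0 0 0; 0 0 0 0 0 0 0"

```text
time: 11.65
tool_pos: [0.3721, -0.1599, 0.0309]
ee_rot: [3.135, 0.002, 0.604]
wrist_force: [-2.2, 2.3, 5.1]
width: 0.0526
finger_force: 30.0
```

Contact with the bench at z=0.031 (5 N). I release and rise.

Emit:
carry_out:
  motion: "0 0 0 0 0 0 0.8; 0 0 0 0 0 0 0.85; 0 0 0 0 0 0 0.85; 0 0 0 0 0 0 0.85; 0 0 0 0 0 0 0.85; 0 0 -0.05 0 0 0 0.85; 0 0 -0.1 0 0 0 0.85; 0 0 -0.2 0 0 0 0.85; 0 0 -0.25 0 0 0 0.85; 0 0 0 0 0 0 0.85"

```text
time: 12.9
tool_pos: [0.3745, -0.1607, 0.1556]
ee_rot: [3.125, -0.003, 0.604]
wrist_force: [-0.8, 0.1, 0.1]
width: 0.0803
finger_force: 0.0
```

Run:
```python
from h import *
s=snap('wrist','w4'); p,R,o=pose(); print(p,o['joint_positions'].round(2),o['width'])
# target: over vial, TCP 65mm above top, tool down yaw .6
RD=Ro.from_matrix(np.load('RD.npy'))
rows([.50,-.14,.19],RD,5,.6)
print('cap pred px',proj(s,(.372,-.16,.035)))
```

```text
[ 0.3731268  -0.15992052  0.1528362 ] [-0.54 -0.23  1.81 -0.    1.55  0.43] 0.08002587360340224
0.116 0.056 -0.036 0.001 -0 0 0.6; 0.115 0.056 -0.037 0.001 -0 0 0.6; 0.116 0.056 -0.037 0.001 -0 0 0.6; 0.116 0.056 -0.036 0.001 -0 0 0.6; 0.116 0.056 -0.037 0.001 -0 0 0.6
ends [ 0.5001 -0.14    0.19  ] err deg 0.27 row mm/deg 26.73932345941277 0.14368066561643386
cap pred px (np.float64(314.8165148110182), np.float64(244.37040074450667))
```

Emit:
carry_out:
  motion: "0.116 0.056 -0.04 0.001 0 0 0.6; 0.116 0.056 -0.04 0.001 0 0 0.6; 0.116 0.056 -0.04 0.001 0 0 0.6; 0.116 0.056 -0.03 0.001 0 0 0.6; 0.116 0.056 -0.03 0.001 0 0 0.6; 0 0 0 0 0 0 0.6; 0 0 0 0 0 0 0.6"

```text
time: 13.82
tool_pos: [0.4979, -0.139, 0.1847]
ee_rot: [-3.135, 0.004, 0.604]
wrist_force: [-0.5, 1.0, 0.3]
width: 0.0564
finger_force: 0.0
```

```bash
cat > v.py <<'E'
from h import *
def vialtop(s,z0=.085,xy=(.536,-.134),win=60):
    hsv=cv2.cvtColor(s['pixels'],cv2.COLOR_RGB2HSV); m=cv2.inRange(hsv,(24,140,70),(34,255,255))
    u,v=proj(s,(*xy,z0)); M=np.zeros_like(m); y0,x0=max(0,int(v)-win),max(0,int(u)-win); M[y0:int(v)+win,x0:int(u)+win]=m[y0:int(v)+win,x0:int(u)+win]
    out=[]
    for c in sorted(cv2.findContours(M,cv2.RETR_EXTERNAL,cv2.CHAIN_APPROX_NONE)[0],key=cv2.contourArea)[::-1][:3]:
        out.append((cv2.contourArea(c),cv2.boundingRect(c),np.round(cv2.minEnclosingCircle(c)[0],1)))
    return (u,v),out
E
python3 - <<'E'
from v import *
s=snap('wrist','w5'); p,R,o=pose(); print(p,o['joint_positions'].round(2))
for n in (s,load('t1'),load('s1')): print(vialtop(n))
(u,v),_=vialtop(s); x,y=max(0,min(440,int(u)-100)),max(0,min(330,int(v)-75)); print(x,y)
a=cv2.resize(s['pixels'][y:y+150,x:x+200,::-1],(400,300),interpolation=cv2.INTER_CUBIC)
t=snap('top','t2'); sd=snap('side','s2')
b=cv2.resize(t['pixels'][200:350,300:500,::-1],(400,300),interpolation=cv2.INTER_CUBIC)
c=cv2.resize(sd['pixels'][230:380,200:400,::-1],(400,300),interpolation=cv2.INTER_CUBIC)
d=cv2.resize(s['pixels'][:,:,::-1],(400,300))
cv2.imwrite('pics/m2.png',np.vstack([np.hstack([a,b]),np.hstack([c,d])]))
E
```

```text
[ 0.49781427 -0.13912448  0.18496106] [-0.38  0.03  1.51  0.    1.61  0.58]
((np.float64(350.374150933106), np.float64(194.6340300499396)), [(825.0, (335, 171, 32, 38), array([349.7, 188.9])), (0.0, (399, 239, 1, 1), array([399., 239.]))])
((np.float64(386.913023960795), np.float64(230.87638607890122)), [(51.5, (383, 227, 9, 9), array([387.4, 231.4])), (3.5, (326, 170, 7, 5), array([329. , 170.9])), (0.0, (326, 174, 3, 3), array([327., 175.]))])
((np.float64(360.0135967231445), np.float64(295.082026468395)), [(128.0, (356, 292, 9, 24), array([360. , 303.3])), (10.0, (357, 320, 6, 4), array([359.5, 321.5])), (1.0, (355, 316, 2, 2), array([355.5, 316.5]))])
250 119
```

View pics/m2.png

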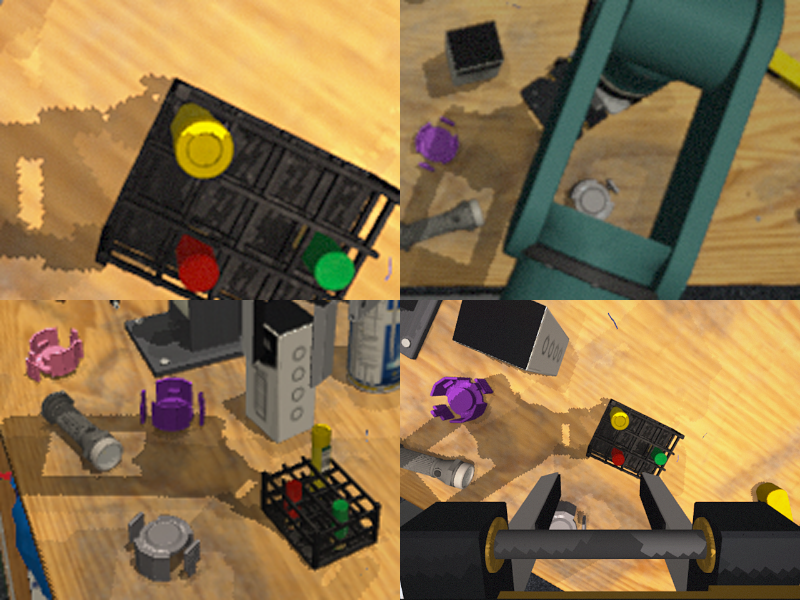

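The cap stands the right way up on its skirt (lower-left panel, (162,545)). The yellow vial's top is at w5 pixel (351.5,194), with the red and green cells two pockets away. The purple cap is left alone.

Run:
```python
from v import *
w=load('w5');s=load('s1');t=load('t1')
print(tri([(w,351.5,194),(s,360.5,293.7)]),tri([(w,351.5,194),(s,360.5,293.7),(t,387,230.7)]))
print(plane(w,351.5,194,.085), 'size: top dia ~29px/2.. depth', .018*w['fx']/29)
RD=Ro.from_matrix(np.load('RD.npy'))
P=plane(w,351.5,194,.085)
q,Q=rows([P[0],P[1],.13],RD,4,.5); rows([P[0],P[1],.076],RD,4,.5,start=(q,Q))
```

```text
(array([ 0.53689682, -0.13394612,  0.08797946]), [np.float64(0.020461326832721435), np.float64(0.02046132683244441)]) (array([ 0.53659538, -0.13390196,  0.08786088]), [np.float64(0.3186483247262957), np.float64(0.30904441834414426), np.float64(0.6122380963890588)])
[ 0.53670754 -0.13433987  0.085     ] size: top dia ~29px/2.. depth 0.2644531104960096
0.043 0.023 0.069 -0.001 0 0 0.5; 0.044 0.022 0.07 -0.001 0 0 0.5; 0.043 0.023 0.069 -0.001 0 0 0.5; 0.044 0.022 0.069 -0.001 0 0 0.5
ends [ 0.5368 -0.1343  0.1301] err deg 0.33 row mm/deg 16.967440588458796 0.09379293415669628
0 -0 0.068 0 0 0 0.5; 0 -0.001 0.067 0 0 0 0.5; 0 0 0.068 0 0 0 0.5; 0 -0 0.067 0 0 0 0.5
ends [ 0.5367 -0.1344  0.0761] err deg 0.33 row mm/deg 13.51650793220578 0.08133130745221756
```

Emit:
carry_out:
  motion: "0.044 0.022 0.07 -0.001 0 0 0.5; 0.044 0.022 0.07 -0.001 0 0 0.5; 0.044 0.022 0.07 -0.001 0 0 0.5; 0.044 0.022 0.07 -0.001 0 0 0.5; 0 0 0.065 0 0 0 0.5; 0 0 0.065 0 0 0 0.5; 0 0 0.065 0 0 0 0.5; 0 0 0.04 0 0 0 0.5; 0 0 0 0 0 0 0.5; 0 0 0 0 0 0 0.5"

```text
time: 15.22
tool_pos: [0.5383, -0.1341, 0.0836]
ee_rot: [3.136, 0.001, 0.604]
wrist_force: [-0.6, -0.4, 0.2]
width: 0.0472
finger_force: 0.0
```

Emit:
carry_out:
  motion: "-0.006 -0.004 0.02 0 0 0 0.5; 0 0 0.015 0 0 0 0.5; 0 0 0 0 0 0 0.5; 0 0 0 0 0 0 0.5"

```text
time: 15.72
tool_pos: [0.5366, -0.134, 0.076]
ee_rot: [3.137, 0.001, 0.604]
wrist_force: [0.7, 0.4, -0.7]
width: 0.0469
finger_force: 0.0
```

Emit:
carry_out:
  motion: "0 0 0 0 0 0 0; 0 0 0 0 0 0 0; 0 0 0 0 0 0 0; 0 0 0 0 0 0 0; 0 0 0 0 0 0 0; 0 0 0 0 0 0 0; 0 0 -0.05 0 0 0 0; 0 0 -0.1 0 0 0 0; 0 0 -0.15 0 0 0 0; 0 0 -0.2 0 0 0 0; 0 0 -0.2 0 0 0 0; 0 0 -0.15 0 0 0 0"

```text
time: 17.23
tool_pos: [0.5367, -0.1333, 0.2491]
ee_rot: [3.135, -0.0, 0.604]
wrist_force: [0.1, 0.4, 0.1]
width: 0.0178
finger_force: 30.0
```

```bash
cat >> h.py <<'E'
rim=np.array([.4783,.1608,.1362]); RV=RJ*Ro.from_euler('z',-30,degrees=True)
E
python3 - <<'E'
from h import *
rows(rim+ax*.13,RV,11,0)
E
```

```text
0.029 -0.141 -0.001 -0.011 0.019 0.002 0; 0.029 -0.141 -0.003 -0.011 0.019 0.002 0; 0.028 -0.141 -0.005 -0.011 0.019 0.002 0; 0.028 -0.141 -0.007 -0.011 0.019 0.002 0; 0.027 -0.141 -0.009 -0.011 0.019 0.002 0; 0.028 -0.14 -0.012 -0.011 0.019 0.002 0; 0.027 -0.141 -0.013 -0.011 0.019 0.002 0; 0.027 -0.14 -0.016 -0.011 0.019 0.002 0; 0.028 -0.14 -0.018 -0.011 0.019 0.002 0; 0.027 -0.14 -0.02 -0.011 0.019 0.002 0; 0.028 -0.14 -0.022 -0.011 0.019 0.002 0
ends [0.4133 0.1582 0.2487] err deg 0.89 row mm/deg 28.77048301060388 2.7146244303928553
```

Emit:
carry_out:
  motion: "0.029 -0.141 -0.001 -0.011 0.019 0.002 0; 0.029 -0.141 -0.003 -0.011 0.019 0.002 0; 0.028 -0.141 -0.005 -0.011 0.019 0.002 0; 0.028 -0.141 -0.007 -0.011 0.019 0.002 0; 0.027 -0.141 -0.01 -0.011 0.019 0.002 0; 0.028 -0.14 -0.012 -0.011 0.019 0.002 0; 0.027 -0.141 -0.013 -0.011 0.019 0.002 0; 0.027 -0.14 -0.016 -0.011 0.019 0.002 0; 0.028 -0.14 -0.018 -0.011 0.019 0.002 0; 0.027 -0.14 -0.02 -0.011 0.019 0.002 0; 0.028 -0.14 -0.022 -0.011 0.019 0.002 0; 0 0 0 0 0 0 0"

```text
time: 18.73
tool_pos: [0.4116, 0.1599, 0.247]
ee_rot: [2.876, -0.438, 0.623]
wrist_force: [0.4, -1.2, 0.1]
width: 0.0174
finger_force: 30.0
```

```bash
cat > y.py <<'E'
from v import *
def check(tag):
    p,R,o=pose(); z=R.as_matrix()[:,2]; print(p,o['joint_positions'].round(2),'to rim mm',(1e3*R.inv().apply(rim-p)).round(1),'deg off',(np.degrees((RV.inv()*R).as_rotvec())).round(2))
    for n in ('side','wrist'):
        s=snap(n,tag+n); hsv=cv2.cvtColor(s['pixels'],cv2.COLOR_RGB2HSV); m=cv2.inRange(hsv,(22,120,60),(36,255,255))
        A=np.array(proj(s,p)); B=np.array(proj(s,p+.072*z)); M=np.zeros_like(m); cv2.line(M,tuple(int(k) for k in A),tuple(int(k) for k in B),255,40); m&=M
        pts=cv2.findNonZero(m)
        if pts is None: print(n,'none'); continue
        l=cv2.fitLine(pts,cv2.DIST_L2,0,.01,.01).ravel(); q=pts[:,0].astype(float); d=(B-A)/np.linalg.norm(B-A); e=(q-A)@d
        print(n,len(pts),'tcp',A.round(1),'foot',B.round(1),'dir exp',np.degrees(np.arctan2(d[1],d[0])).round(1),'meas',np.degrees(np.arctan2(l[1],l[0])).round(1),'centroid',l[2:],'extent',e.min().round(1),e.max().round(1),'of',np.linalg.norm(B-A).round(1),'mean offset px',np.mean((q-A)@[-d[1],d[0]]).round(1))
E
python3 - <<'E'
from y import *
check('ins0'); q=rows(rim+ax*.095,RV,4,0)
E
```

```text
[0.41156993 0.15986417 0.24697736] [ 0.35 -0.52  1.9  -0.15  1.27  1.36] to rim mm [  2.6   4.4 129.2] deg off [ 0.75 -0.64  0.17]
side 329 tcp [246.4 161.3] foot [264.5 185.4] dir exp 53.2 meas 32.9 centroid [246.68388 170.88754] extent -17.7 45.1 of 30.2 mean offset px 5.5
wrist 2679 tcp [317.5 312.4] foot [318.2 262. ] dir exp -89.2 meas -85.1 centroid [319.12057 292.27173] extent -19.6 63.4 of 50.4 mean offset px 1.4
0.002 0.001 0.042 -0.001 0.001 -0.001 0; 0.001 0.001 0.043 -0.001 0.001 -0.001 0; 0.002 0.002 0.042 -0.001 0.001 -0.001 0; 0.001 0.001 0.042 -0.001 0.001 -0.001 0
ends [0.4308 0.1587 0.2185] err deg 0.3 row mm/deg 8.463746674297019 0.2527860166985757
```

Emit:
carry_out:
  motion: "0.002 0.002 0.042 -0.001 0.001 -0.001 0; 0.002 0.002 0.042 -0.001 0.001 -0.001 0; 0.001 0.001 0.042 -0.001 0.001 0 0; 0.001 0.001 0.042 -0.001 0.001 0 0; 0 0 0 0 0 0 0; 0 0 0 0 0 0 0"

```text
time: 19.58
tool_pos: [0.4309, 0.1587, 0.2181]
ee_rot: [2.865, -0.444, 0.625]
wrist_force: [-0.9, -0.6, 1.0]
width: 0.0175
finger_force: 30.0
```

Run:
```python
from y import *
check('ins1'); w=load('ins1wrist');s=load('ins1side'); p,R,o=pose(); z=R.as_matrix()[:,2]
print('wrist rim',proj(w,rim),'side foot,rim',proj(s,p+.072*z),proj(s,rim))
a=cv2.resize(w['pixels'][175:350,220:420,::-1],(400,350),interpolation=cv2.INTER_CUBIC)
b=cv2.resize(s['pixels'][140:280,210:370,::-1],(400,350),interpolation=cv2.INTER_CUBIC)
cv2.imwrite('pics/m3.png',np.hstack([a,b]))
```

```text
[0.43087761 0.15867481 0.21809621] [ 0.33 -0.48  1.94 -0.15  1.19  1.36] to rim mm [ 0.7  0.2 94.7] deg off [ 0.16 -0.26  0.16]
side 201 tcp [256.7 172.8] foot [274.4 195.9] dir exp 52.6 meas 37.0 centroid [264.2189  184.42786] extent -18.3 32.3 of 29.1 mean offset px 1.1
wrist 2724 tcp [320.5 312. ] foot [320.5 261.9] dir exp -90.1 meas -88.9 centroid [320.35794 292.39502] extent -20.0 63.0 of 50.1 mean offset px -0.1
wrist rim (np.float64(320.7599936858313), np.float64(250.6576496139228)) side foot,rim (np.float64(274.393305341436), np.float64(195.6921248312608)) (np.float64(279.8684071833645), np.float64(202.5755345039534))
```

View pics/m3.png

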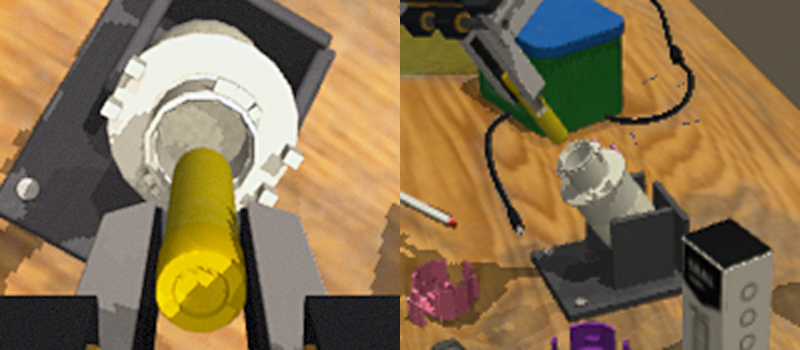

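The vial is straight in the fingers, with its foot at side (274.8,195.2) as predicted, just above the open mouth at side (281,203) and wrist (320,247). Inserting.

Emit:
carry_out:
  motion: "0.005 0 0.04 0 0 0 0; 0.004 0 0.04 0 0 0 0; 0 0 0.04 0 0 0 0; 0 0 0.04 0 0 0 0; 0 0 0.03 0 0 0 0; 0 0 0 0 0 0 0"

```text
time: 20.42
tool_pos: [0.4508, 0.1602, 0.1849]
ee_rot: [2.866, -0.443, 0.624]
wrist_force: [0.1, 0.9, 0.2]
width: 0.0173
finger_force: 30.0
```

Emit:
carry_out:
  motion: "0 0 0.04 0 0 0 0; 0 0 0.04 0 0 0 0; 0 0 0.04 0 0 0 0; 0 0 0.03 0 0 0 0; 0 0 0 0 0 0 0; 0 0 0 0 0 0 0"

```text
time: 21.18
tool_pos: [0.4659, 0.161, 0.1598]
ee_rot: [2.865, -0.444, 0.625]
wrist_force: [-0.8, -0.8, 0.3]
width: 0.0174
finger_force: 30.0
```

Run:
```python
from y import *
check('ins2')
```

```text
[0.46585616 0.16102618 0.1598148 ] [ 0.3  -0.37  1.98 -0.15  1.03  1.36] to rim mm [-1.2  0.2 26.7] deg off [ 0.16 -0.25  0.17]
side 55 tcp [273.9 194. ] foot [290.2 215.5] dir exp 52.7 meas 28.4 centroid [275.32727 197.12727] extent -17.0 13.2 of 27.0 mean offset px 0.7
wrist 2486 tcp [320.5 312. ] foot [320.4 261.9] dir exp -90.1 meas -89.0 centroid [320.29245 294.81656] extent -19.0 54.0 of 50.1 mean offset px -0.2
```

In to 45 mm with no contact force. I release and back off along the axis.

Emit:
carry_out:
  motion: "0 0 0 0 0 0 0.5; 0 0 0 0 0 0 0.5; 0 0 0 0 0 0 0.5; 0 0 0 0 0 0 0.5; 0 0 0 0 0 0 0.5; 0 0 -0.1 0 0 0 0.5; 0 0 -0.2 0 0 0 0.5; 0 0 -0.2 0 0 0 0.5; 0 0 -0.2 0 0 0 0.5; 0 0 0 0 0 0 0.5; 0 0 0 0 0 0 0.5"

```text
time: 22.65
tool_pos: [0.3963, 0.1581, 0.2799]
ee_rot: [2.866, -0.443, 0.624]
wrist_force: [0.4, -0.0, -0.2]
width: 0.0472
finger_force: 0.0
```

Run:
```python
from y import *
p,R,o=pose(); print(p,o['width'],o['finger_force'])
w=snap('wrist','f_w');s=snap('side','f_s');t=snap('top','f_t')
for n,i in (('w',w),('s',s),('t',t)):
    h=cv2.cvtColor(i['pixels'],cv2.COLOR_RGB2HSV); m=cv2.inRange(h,(24,170,70),(34,255,255)); m=cv2.morphologyEx(m,cv2.MORPH_OPEN,np.ones((2,2)))
    c=cv2.connectedComponentsWithStats(m); print(n,'rim px',np.round(proj(i,rim)),'vial-top-in-jar px',np.round(proj(i,rim-ax*.033)),'old pocket px',np.round(proj(i,(.537,-.134,.085))),[(*map(int,a),*np.round(b)) for a,b in zip(c[2][1:],c[3][1:]) if a[4]>12])
# did can/carton/cap move: image differences to earlier top view
d=cv2.absdiff(cv2.cvtColor(load('top0')['pixels'],7),cv2.cvtColor(t['pixels'],7))
for n,X in (('can',(.684,.021,.2)),('carton',(.549,-.014,.137)),('cells',(.51,-.18,.055))):
    u,v=map(int,proj(t,X)); print(n,(d[v-20:v+20,u-20:u+20]>40).mean())
d=cv2.absdiff(cv2.cvtColor(load('side0')['pixels'],7),cv2.cvtColor(s['pixels'],7))
for n,X in (('can',(.66,.02,.1)),('carton',(.549,-.014,.07)),('cells',(.51,-.18,.055))):
    u,v=map(int,proj(s,X)); print('side',n,(d[v-25:v+25,u-20:u+20]>40).mean())
```

```text
[0.39634324 0.15805939 0.27987512] 0.0471970871411187 0.0
w rim px [321. 228.] vial-top-in-jar px [321. 220.] old pocket px [584. 345.] [(580, 80, 4, 4, 13, np.float64(581.0), np.float64(81.0)), (595, 80, 9, 6, 34, np.float64(598.0), np.float64(83.0)), (606, 86, 5, 6, 18, np.float64(608.0), np.float64(88.0)), (615, 98, 5, 7, 24, np.float64(617.0), np.float64(101.0)), (611, 118, 7, 9, 31, np.float64(614.0), np.float64(123.0)), (307, 217, 20, 21, 312, np.float64(317.0), np.float64(227.0))]
s rim px [280. 203.] vial-top-in-jar px [287. 212.] old pocket px [361. 295.] [(241, 119, 10, 4, 24, np.float64(245.0), np.float64(120.0)), (241, 119, 46, 20, 402, np.float64(265.0), np.float64(126.0)), (221, 127, 10, 12, 39, np.float64(226.0), np.float64(133.0)), (259, 131, 7, 3, 16, np.float64(262.0), np.float64(132.0)), (187, 134, 40, 34, 561, np.float64(207.0), np.float64(150.0)), (234, 143, 4, 5, 15, np.float64(236.0), np.float64(145.0)), (237, 150, 4, 6, 17, np.float64(239.0), np.float64(153.0)), (221, 159, 21, 12, 127, np.float64(232.0), np.float64(165.0)), (432, 402, 5, 4, 14, np.float64(434.
[... 1848 characters left out ...]
loat64(149.0)), (567, 153, 7, 5, 22, np.float64(570.0), np.float64(156.0)), (595, 155, 6, 5, 25, np.float64(597.0), np.float64(157.0)), (570, 159, 7, 7, 23, np.float64(573.0), np.float64(162.0)), (635, 159, 5, 5, 18, np.float64(637.0), np.float64(161.0)), (324, 165, 11, 9, 41, np.float64(330.0), np.float64(170.0)), (629, 170, 5, 4, 13, np.float64(631.0), np.float64(171.0)), (572, 172, 10, 8, 33, np.float64(576.0), np.float64(175.0)), (471, 218, 49, 35, 576, np.float64(495.0), np.float64(235.0)), (258, 249, 7, 6, 32, np.float64(261.0), np.float64(252.0)), (634, 265, 6, 6, 22, np.float64(637.0), np.float64(267.0))]
can 0.0
carton 0.0
cells 0.03125
side can 0.0
side carton 0.0
side cells 0.0555
```

The vial's cap shows as a disc about 20 px wide inside the mouth at wrist (317,227). That puts it about 0.37 m away, deeper than the rim, and no yellow shows above the rim in the side view. The can and carton are unchanged. Handing in.

```bash
python3 -c "
from bench import robot; print(robot.close_job())"
```

```text
the job is handed in; nothing more can be done
None
```

I handed the job in at about 23 s: the cap is off and standing upright on the bench, the vial looks wholly inside the jar, and the cells, spray can and carton look undisturbed; no verdict came back.

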